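Open the two-stage catch of a first-aid case and slide its door open

ROBOT

A 6-joint arm with a two-finger parallel gripper is mounted at the origin on the work surface. World frame = base frame: x ahead of the robot, y to its left, z up, the work surface at z = 0. Lengths are in mm, angles in rad, forces in N, time in s.
With the tool pointing down it reaches from about 350 to 1000 mm from the base axis. Payload 7.1 kg.
Tool frame: the origin (TCP) lies midway between the tips of the shut fingers; the grasp point (between the pads) lies 19 mm behind it; z points along the fingers, y is the line along which they close (so a half turn about z gives the same grasp; the last joint's range is limited). The gripper opens to 85 mm and grips with 20 to 120 N. Pads are 22 mm wide; open, the fingers measure 114 mm over their backs; the gripper's body (76 mm by 85 mm) begins 54 mm behind the grasp point. The pads swing forward as they close: fully open they stand 13 mm farther back than shut.
Start: joints at [-0.019, 0.423, 1.63, -0, 1.089, -0.019], TCP at [624.984, 0.026, 231.319] pointing down, gripper open.
Joint ranges: [-3, 3], [-0.9, 2.11], [0.09, 2.58], [-1.31, 4.45], [0.11, 2.69], [-2.54, 2.54]. Speed limits (rad/s): [2.39, 2.39, 3.01, 3.14, 3.14, 3.14].

INTERFACE

Orientations are given as a 3x3 rotation matrix whose columns are the frame's x, y, z axes.
In Python, from workcell import status, eyes, job_done, spotter gives the robot as it stands.
- The arm moves only by the shell command python3 -m crank 'ROWS' [FORCE]. ROWS is a JSON object of lists of equal length, an entry for each row: "translation": the shift along the world's x, y, z in mm, a list of three; "rot": the turn, a rotation vector about the world's x, y, z in rad, a list of three; "jaw": the opening, from 0 (shut) to 1 (fully open). In form: {"translation": [[tx, ty, tz], ...], "rot": [[ax, ay, az], ...], "jaw": [jaw, ...]}. A call has 1 to 5 rows; each row is the pose to reach, as a shift and turn from the pose commanded when the call began; what a row does not reach only later rows make up. A row lasts 1/8 s, in which the tool goes at most 62.5 mm and 10.7 degrees, less where a joint would pass 70% of its speed; a pose out of reach is approached as far as the arm can. A call with a gripper value outside its range is refused whole. The fingers move at their own pace and stop on an object; FORCE is the grip in N (left out, the last holds). Time passes only in rows, so rows that repeat a pose let the fingers close. It gives the time, the measured TCP pose, the force, the opening and the grip force at its end, in the units of the state.
- status.state(): the state, without advancing time (a new reading comes with each control period).
- eyes.grab_frame(name): name is "scene" or "side" or "wrist"; returns a dict with "image" (400x640x3 uint8, red, green, blue), "fov_y" (degrees; the focal length in pixels is half the picture's height over the tangent of half this angle, whatever the lens; pixels are square), "cx", "cy" (the principal point, pixels), "rvec" (rotation vector, rad) and "tvec" (3), from world to camera coordinates, as OpenCV has them; the wrist camera has in their place "hand_eye" (4x4, takes a point from camera to tool coordinates, whose origin is the TCP and whose axes are the flange's). Camera axes: x right, y down, z forward; pixel columns grow to the right and rows downward; lengths in mm; the calibration is good to about 2 mm. A picture is of the moment at which its call begins: read the wrist's pose just before it. There is no depth.
- job_done(): hands the job in; it is judged then, once.
Trained networks look in the newest picture that a camera, given by its name, has taken for a name from the list of things; names that differ only in an ending like _2 or _b are one class to them, and where a whole thing is asked for, a point or a joint stands for the part that bears it (a point fixed in the world has none). Each returns a list of dicts, best first, with "confidence" (0 to 1); they miss things now and then, are a little off and sometimes report something else, mostly with a low value. They report only what shows in the picture. A call takes as long as a camera call.
- spotter.recognise(target, camera): "location" ([x, y, z] in mm, in the coordinates of the camera as it stood for that picture, good to about 4 mm: the middle of the surface that is visible of it).
The state is a dict: "time_s": time; "joint_positions": joint angles; "dq": joint speeds; "joint_efforts": joint torques, N m; "ee_pos": TCP position; "ee_rot": TCP orientation; "force": force on the tool from outside, world axes, zero at the start; "torque": the same for the moment, N m; "width": finger opening in mm; "grasp_force": force on a finger pad.
Only numpy, scipy, OpenCV 4.12 (cv2) and the standard library are available. Lean on these libraries where they do the work, as an engineer would, in place of code of your own. Each camera call takes 0.05 s, during which the arm holds its last target. There are 200 camera calls.

TASK

Open the first-aid case for use: press the red spring pin flush and slide the orange safety tab along until the pin pops up again in the second notch, then lift the steel latch upright so that it stays up, and slide the white door fully open. Work the catch gently without forcing it, leave the egg cup, carabiner and ear defenders where they are, and do not touch the heater knob.

Things in the scene. Friction and masses are not known exactly. Their poses are not given: they have to be found in the camera images.
- case: Green first-aid case fixed to the table, 200 x 280 x 80 mm. Origin: centre of underside. Front wall at x -100; at the start it faces roughly the robot's right (-y of the world), and the case's y points back to the robot. Positions below are mm in this frame, all joints 0. Deck at z 80. The catch sits on its front strip, x -100 to -45; a white door, x -45 to 90, y -10 to 130, z 82 to 90, covers the compartment behind.
- pin_top (a point): Centre of the top of the red spring pin (16 mm round button) in the orange safety tab: (-78.5, 55, 101); it rides with the tab and stands 5 mm proud of the tab's flat top (z 96). The tab spans x -95 to -62, y 25 to 83. A notched steel rail, x -58 to -48, y 40 to 95, top at z 94.5, runs beside it.
- tab_ridge (a point): Top of the inner face of the raised ridge at the tab's leading (+y) end: (-78.5, 75, 112). The ridge spans y 75 to 82 and the tab's width and rises 16 mm above the tab's flat top. A finger that presses the pin can push +y on this face, 20 mm from the pin's centre.
- tab_tongue (a point): Tip of the tab's tongue, (-78.5, 5, 99.5): the tongue is 16 mm wide in x, 5 mm thick, reaches from the tab towards -y over the latch and locks it down until the tab is slid away.
- pin (a joint): How far the red pin is pressed, m: 0 up, 0.005 flush with the tab's flat top. Spring: 2 N at 0, 5 N flush. Pin up: teeth of the rail let the tab move only 3 mm. Pressed over 4 mm: the tab slides past the tooth. With the tab beyond 0.0195 the pin springs up by itself into the second notch when let go; sooner it stays down under the tooth.
- tab (a joint): Travel of the safety tab, m, along the case's +y: starts near 0 (locked), end stop at 0.022 (released). Friction about 1 N; it stays where it is left.
- latch_nose (a point): Middle of the lower edge of the latch's free end: (-123, 0, 87.5) with the latch down. The latch is a flat steel lever, 85 mm from hinge to nose, 30 wide (y), 6 thick. Its last 23 mm stick out beyond the case's front wall with nothing below but the table, so a finger tilted forward can reach under the nose from the front and lift it.
- latch_hinge (a point): Middle of the latch's hinge line, parallel to the case's y axis: (-38, 0, 90.5). The hinge sits on the door's front edge and slides with the door.
- latch (a joint): Angle of the latch, rad: 0 down, 1.57 upright, stop at 1.75; the nose swings up and away from the case's front. Stiff hinge (0.1 Nm, about 1.5 N at the nose): it stays where it is left. Held at 0 until the tab is released.
- strike (a point): Middle of the top of a fixed steel block, 35 (x) x 12 (y) x 16 mm (z), on the front strip: (-77.5, -27, 96). It stands on the -y side of the latch and stops the door while the latch is down.
- door_ridge (a point): Middle of the top of the door's raised white ridge: (50, 95, 108) with the door shut. 60 mm long in x, 10 mm wide in y, 18 mm above the door's top (z 90). Push it towards -y from its +y side, where 30 mm of door remain. A green cross is marked beside it.
- door (a joint): Travel of the door, m, along the case's -y: starts at 0 to 0.003 (shut), stop at 0.125 (fully open). Friction about 2 N; it stays where it is left. While the latch is down it gets stuck after 6 mm.
- egg_cup: Loose white ceramic egg cup, 48 mm across, 60 mm high, upright; origin: centre of its underside. Leave alone.
- carabiner: Loose steel carabiner lying flat, 110 x 64 x 10 mm, long side along its x; origin: its middle, on the table. Leave alone.
- ear_defenders: Loose yellow plastic ear defenders with a black headband, lying on the table, about 130 x 180 x 85 mm; origin: midway between the cups, on the table; the headband bulges to +x. Leave alone.
- heater_base: Round aluminium base, 72 mm across, of the cabin heater's black turning knob (46 mm high in all), fixed to the table; origin: centre of its underside. Leave alone.

How it is judged:
By the outcome, as a careful person would: the job done as asked, in the order asked, and still so for the second after the job is handed in, with the robot touching nothing.
It also fails if it takes over 67 s, if anything falls off the work surface, if the arm or the gripper's body presses on something with over 40 N, if the wrist force passes 120 N, or if a joint passes its speed limit or range.

## Working session

There is one attempt and no reset: what is moved stays moved. The work goes in short steps, Python scripts to look and compute and a shell command to move; the robot and the scene stay as the last step left them, time stands still between calls to the robot, and variables do not carry over. Pictures are saved under pics/ and viewed, at most 10 in all, crops included, and the job is handed in when it is done.

```bash
mkdir -p pics; ls
cat > h.py <<'E'
import numpy as np, cv2
from workcell import status, eyes, spotter
def cam2w(f,st,p):
    p=np.asarray(p,float)
    if 'hand_eye' in f:
        q=(f['hand_eye']@np.r_[p,1])[:3]
        return np.array(st['ee_pos'])+np.array(st['ee_rot']).reshape(3,3)@q
    R=cv2.Rodrigues(np.array(f['rvec'],float))[0]
    return R.T@(p-np.array(f['tvec']).ravel())
def grab(n,save=None):
    st=status.state(); f=eyes.grab_frame(n)
    if save: cv2.imwrite(save,f['image'][:,:,::-1])
    return st,f
def proj(f,st,P):
    P=np.atleast_2d(np.asarray(P,float))
    if 'hand_eye' in f:
        H=np.array(f['hand_eye']);Rt=np.array(st['ee_rot']).reshape(3,3)
        R=(Rt@H[:3,:3]).T; t=-R@(np.array(st['ee_pos'])+Rt@H[:3,3])
    else: R=cv2.Rodrigues(np.array(f['rvec'],float))[0]; t=np.array(f['tvec']).ravel()
    fl=f['image'].shape[0]/2/np.tan(np.radians(f['fov_y'])/2)
    c=P@R.T+t
    return c[:,:2]/c[:,2:]*fl+[f['cx'],f['cy']]
E
python3 - <<'E'
from h import *
for n in ('scene','side','wrist'):
    st,f=grab(n,f'pics/{n}0.png')
    print(n,f['fov_y'])
    for t in ('case','pin_top','tab_ridge','tab_tongue','latch_nose','latch_hinge','strike','door_ridge','egg_cup','carabiner','ear_defenders','heater_base'):
        for d in spotter.recognise(t,n)[:1]:
            print(t,round(d['confidence'],2),cam2w(f,st,d['location']).round(0))
print({k:np.round(v,2).tolist() for k,v in st.items()})
E
```

```text
pics
scene 57.504130430642896
case 0.78 [667. -34.  82.]
pin_top 0.43 [577. -88. 101.]
tab_ridge 0.58 [578. -90. 102.]
tab_tongue 0.66 [582. -92.  95.]
latch_nose 0.56 [636. -82.  96.]
latch_hinge 0.61 [583.  -2.  90.]
strike 0.65 [661. -79.  92.]
door_ridge 0.81 [578.  -2.  88.]
egg_cup 0.76 [543. 164.  43.]
carabiner 0.54 [685. 200.   8.]
ear_defenders 0.81 [595. 281.  57.]
heater_base 0.91 [ 538. -213.   13.]
side 56.19742566319035
case 0.75 [561.  -1.  92.]
pin_top 0.39 [574. -84. 101.]
tab_ridge 0.58 [573. -83.  98.]
tab_tongue 0.93 [572. -87.  96.]
latch_nose 0.92 [631. -85.  89.]
latch_hinge 0.93 [561.  -1.  95.]
strike 0.51 [652. -77. 101.]
door_ridge 0.81 [562.   2.  94.]
egg_cup 0.94 [530. 160.  42.]
carabiner 0.77 [666. 193.  10.]
ear_defenders 0.76 [551. 287.  58.]
heater_base 0.65 [ 516. -214.   10.]
wrist 67.92342453429555
case 0.92 [623.  17.  80.]
pin_top 0.58 [569.  12.  89.]
tab_ridge 0.65 [ 532. -196.   13.]
tab_tongue 0.62 [681. 165.  11.]
latch_nose 0.74 [625. -74.  93.]
latch_hinge 0.87 [565.  13.  93.]
strike 0.87 [655. -71.  95.]
door_ridge 0.62 [566.  16.  90.]
egg_cup 0.87 [525. 167.  31.]
heater_base 0.63 [ 535. -201.   16.]
{'time_s': 1.3, 'joint_positions': [-0.02, 0.42, 1.63, -0.0, 1.09, -0.02], 'dq': [-0.0, -0.0, 0.0, 0.0, 0.0, 0.0], 'joint_efforts': [-0.0, -55.73, -28.21, -0.0, 0.0, 0.0], 'ee_pos': [625.0, 0.03, 231.32], 'ee_rot': [[-0.0, 1.0, -0.0], [1.0, 0.0, -0.0], [-0.0, -0.0, -1.0]], 'force': [-0.05, 0.15, -0.44], 'torque': [-0.03, 0.01, 0.01], 'grasp_force': 0.0, 'width': 85.46}
```

```bash
python3 -c "
import cv2,numpy as np
a=[cv2.imread(f'pics/{n}0.png') for n in ('scene','side')]
print(a[0].shape)"
```

```text
(400, 640, 3)
```

View pics/scene0.png

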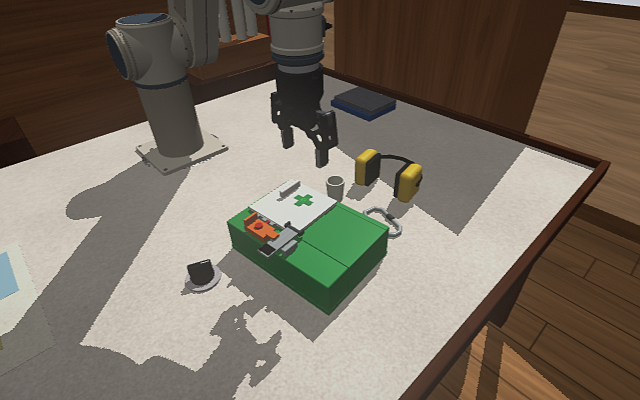

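View pics/side0.png

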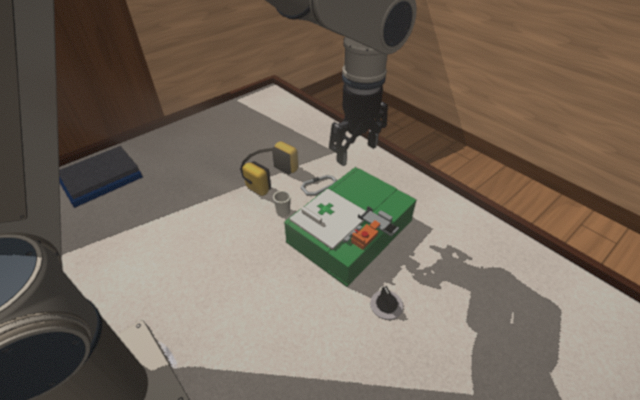

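View pics/wrist0.png

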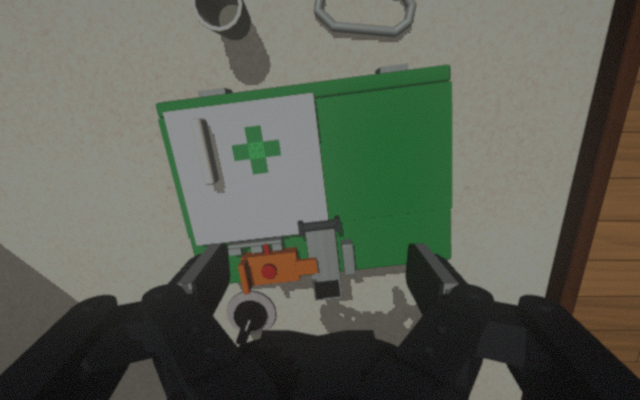

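```bash
cat >> h.py <<'E'
from scipy.optimize import least_squares
def R2(a): return np.array([[np.cos(a),-np.sin(a),0],[np.sin(a),np.cos(a),0],[0,0,1]])
def c2w(q,P): return np.atleast_2d(np.asarray(P,float))@R2(q[2]).T+[q[0],q[1],q[3] if len(q)>3 else 0]
def fit(obs,q0=(640,-30,np.pi/2)):
    # obs: list of (f,st,P3,uv)
    g=lambda q:np.concatenate([(proj(f,st,c2w(q,P))-uv).ravel() for f,st,P,uv in obs])
    r=least_squares(g,q0,x_scale=[10,10,.1]+[10]*(len(q0)-3),loss='soft_l1',f_scale=2); return r.x,g(r.x).reshape(-1,2)
E
python3 - <<'E'
from h import *
st,f=grab('wrist')
print([k for k in f if k!='image'],f['cx'],f['cy']); print(np.round(f['hand_eye'],3))
P=[(90,130,90),(90,-10,90),(-45,130,90),(-78.5,55,101),(100,-140,80),(-78.5,5,99.5),(-123,0,93.5),(-77.5,-27,96)]
uv=np.array([(163,112),(315,93),(192,243),(269,270),(450,67),(318,267),(327,298),(348,257)],float)
q,r=fit([(f,st,P,uv)])
print(q.round(3),r.round(1).tolist())
q4,r=fit([(f,st,P,uv)],(640,-30,1.57,0))
print(q4.round(3),r.round(1).tolist())
for n in('scene','side'):
    _,g=grab(n); print(n,[k for k in g if k!='image'],proj(g,st,c2w(q,P)).round(0).tolist())
for n,p in dict(pin=(-78.5,55,101),nose=(-123,0,87.5),hinge=(-38,0,90.5),ridge=(50,95,108)).items(): print(n,c2w(q,p).round(1))
E
```

```text
['fov_y', 'cx', 'cy', 'hand_eye'] 317.348019915918 196.76956635941585
[[-1.0000e-03 -9.6300e-01 -2.6800e-01  6.9870e+01]
 [ 1.0000e+00 -1.0000e-03 -0.0000e+00 -6.5100e-01]
 [ 0.0000e+00 -2.6800e-01  9.6300e-01 -1.4349e+02]
 [ 0.0000e+00  0.0000e+00  0.0000e+00  1.0000e+00]]
[620.599  -1.976   1.679] [[-0.6, -1.8], [-1.5, -0.3], [2.6, 1.3], [-0.0, 1.3], [3.1, -1.3], [-0.7, -1.2], [-0.7, 1.3], [-0.1, 3.3]]
[620.26   -2.432   1.682  -2.858] [[0.5, -0.9], [-2.1, 0.4], [3.5, 0.8], [0.3, 0.4], [1.1, -0.7], [-0.9, -2.2], [-0.8, 0.0], [-0.6, 2.3]]
scene ['fov_y', 'cx', 'cy', 'rvec', 'tvec'] [[292.0, 178.0], [337.0, 200.0], [248.0, 205.0], [259.0, 224.0], [390.0, 227.0], [276.0, 236.0], [261.0, 252.0], [289.0, 244.0]]
side ['fov_y', 'cx', 'cy', 'rvec', 'tvec'] [[289.0, 217.0], [328.0, 188.0], [331.0, 247.0], [364.0, 233.0], [356.0, 166.0], [378.0, 221.0], [394.0, 231.0], [385.0, 215.0]]
pin [[574.4 -86.  101. ]]
nose [[ 633.9 -124.3   87.5]]
hinge [[624.7 -39.8  90.5]]
ridge [[520.8  37.5 108. ]]
```

The wrist picture shows the pin at (269,271), the tongue tip at (318,267), the latch nose at (327,298) and the door corner at (163,112). The fitted case pose matches all three cameras. Next I shut the fingers and go above the pin.

```bash
python3 -m crank '{"translation":[[-18,-29,-25],[-36,-58,-50],[-53,-86,-75],[-53,-86,-75],[-53,-86,-75]],"rot":[[0,0,0.05],[0,0,0.108],[0,0,0.108],[0,0,0.108],[0,0,0.108]],"jaw":[0,0,0,0,0]}' 20
python3 - <<'E'
from h import *
st,f=grab('wrist','pics/w1.png')
print(np.round(st['ee_pos'],1),st['width'],np.round(st['force'],2))
for t in ('pin_top','tab_ridge','tab_tongue','latch_nose','strike'):
    for d in spotter.recognise(t,'wrist')[:1]: print(t,round(d['confidence'],2),cam2w(f,st,d['location']).round(0))
q=(620.6,-1.98,1.679)
P=[(-78.5,55,101),(-78.5,75,112),(-78.5,5,99.5),(-123,0,93.5),(-77.5,-27,96),(90,130,90)]
print(proj(f,st,c2w(q,P)).round(0).tolist(), proj(f,st,st['ee_pos']))
E
```

```text
time_s: 2.72
ee_pos: [572.8, -85.9, 156.9]
ee_rot: [[-0.107, 0.994, 0.001], [0.994, 0.107, 0.0], [-0.0, 0.001, -1.0]]
force: [0.1, -0.1, 0.4]
width: 0.1
grasp_force: 0.0
[572.8 -85.9 156.9] 0.06044015160393761 [ 0.05 -0.05  0.38]
pin_top 0.56 [572. -84. 102.]
tab_ridge 0.9 [581. -83.  97.]
tab_tongue 0.82 [580. -79.  94.]
latch_nose 0.95 [627. -72.  97.]
strike 0.91 [654. -74.  94.]
[[320.0, 217.0], [291.0, 222.0], [390.0, 216.0], [391.0, 268.0], [433.0, 213.0], [194.0, -58.0]] [[318.32861621 251.36105633]]
```

View pics/w1.png

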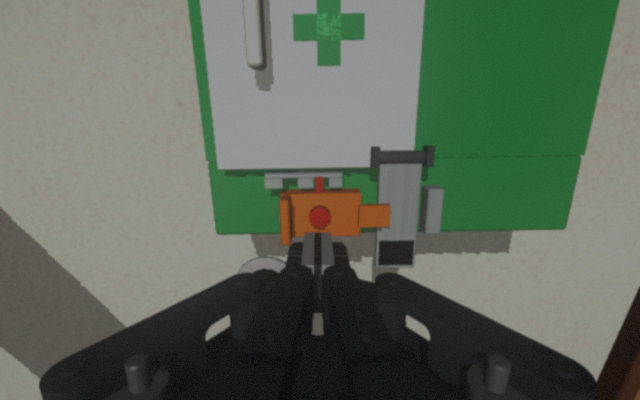

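The picture shows the pin at (319,217), right where the fit predicts, the ridge at (286,218) and the shut fingertips, about 15 mm thick, just below. I lower the tip onto the pin, slightly towards the ridge.

```bash
python3 -m crank '{"translation":[[-4,-0.4,-25],[-4,-0.4,-48],[-4,-0.4,-53],[-4,-0.4,-55],[-4,-0.4,-56.5]],"rot":[[0,0,0],[0,0,0],[0,0,0],[0,0,0],[0,0,0]],"jaw":[0,0,0,0,0]}'
python3 -m crank '{"translation":[[0,0,-1],[0,0,-2],[0,0,-2.5],[0,0,-2.5]],"rot":[[0,0,0],[0,0,0],[0,0,0],[0,0,0]],"jaw":[0,0,0,0]}'
```

```text
time_s: 3.65
ee_pos: [568.7, -86.4, 100.7]
ee_rot: [[-0.108, 0.994, 0.001], [0.994, 0.108, -0.0], [-0.0, 0.001, -1.0]]
force: [-0.3, 0.5, 1.4]
width: 0.0
grasp_force: 0.9
time_s: 4.15
ee_pos: [568.5, -86.5, 97.6]
ee_rot: [[-0.108, 0.994, 0.001], [0.994, 0.108, -0.0], [-0.0, 0.001, -1.0]]
force: [0.9, -0.6, 3.8]
width: 0.3
grasp_force: 1.8
```

```bash
python3 -m crank '{"translation":[[0,0,-0.7],[0,0,-1.4],[0,0,-1.4]],"rot":[[0,0,0],[0,0,0],[0,0,0]],"jaw":[0,0,0]}'
```

```text
time_s: 4.53
ee_pos: [568.3, -86.5, 96.0]
ee_rot: [[-0.108, 0.994, 0.001], [0.994, 0.108, -0.0], [-0.0, 0.0, -1.0]]
force: [0.8, -0.9, 4.1]
width: -0.2
grasp_force: 2.2
```

```bash
python3 -m crank '{"translation":[[0,0,-0.4],[0,0,-0.4],[0,0,-0.4]],"rot":[[0,0,0],[0,0,0],[0,0,0]],"jaw":[0,0,0]}'
```

```text
time_s: 4.9
ee_pos: [568.2, -86.5, 95.9]
ee_rot: [[-0.108, 0.994, 0.001], [0.994, 0.108, -0.0], [-0.0, 0.001, -1.0]]
force: [0.7, -1.7, 7.3]
width: -0.3
grasp_force: 3.8
```

Flush: the force has risen past the spring's 5 N and the tip has stopped. Now slide towards the ridge.

```bash
python3 -m crank '{"translation":[[-2,-0.2,0],[-4,-0.4,0],[-6,-0.65,0],[-8,-0.9,0]],"rot":[[0,0,0],[0,0,0],[0,0,0],[0,0,0]],"jaw":[0,0,0,0]}'
python3 -m crank '{"translation":[[-2,-0.2,0],[-4,-0.4,0],[-6,-0.65,0],[-6,-0.65,0]],"rot":[[0,0,0],[0,0,0],[0,0,0],[0,0,0]],"jaw":[0,0,0,0]}'
```

```text
time_s: 5.4
ee_pos: [560.5, -87.4, 95.9]
ee_rot: [[-0.108, 0.994, 0.001], [0.994, 0.108, -0.0], [-0.0, 0.001, -1.0]]
force: [0.6, -0.7, 6.4]
width: -0.1
grasp_force: 3.4
time_s: 5.9
ee_pos: [554.3, -88.2, 96.0]
ee_rot: [[-0.108, 0.994, 0.001], [0.994, 0.108, -0.0], [-0.001, 0.001, -1.0]]
force: [-0.0, -1.8, 7.7]
width: -0.1
grasp_force: 3.7
```

```bash
python3 -m crank '{"translation":[[-2,-0.2,0],[-4,-0.4,0],[-6,-0.65,0],[-6,-0.65,0]],"rot":[[0,0,0],[0,0,0],[0,0,0],[0,0,0]],"jaw":[0,0,0,0]}'
python3 - <<'E'
from h import *
st,f=grab('wrist')
q=(620.6,-1.98,1.679)
print([proj(f,st,c2w(q,[(-78.5,75+t,112),(-78.5,5+t,99.5),(-78.5,25+t,96)])).round(0).tolist() for t in (0,12,20,22)])
u=proj(f,st,st['ee_pos'])[0]; print(u)
cv2.imwrite('pics/w2.png',cv2.resize(f['image'][100:330,200:460,::-1],None,fx=2,fy=2))
E
```

```text
time_s: 6.4
ee_pos: [548.3, -88.9, 95.9]
ee_rot: [[-0.108, 0.994, 0.001], [0.994, 0.108, -0.001], [-0.001, 0.001, -1.0]]
force: [-0.1, -1.9, 7.2]
width: -0.1
grasp_force: 3.7
[[[332.0, 266.0], [466.0, 254.0], [425.0, 251.0]], [[306.0, 266.0], [443.0, 254.0], [402.0, 251.0]], [[290.0, 266.0], [427.0, 254.0], [387.0, 251.0]], [[285.0, 266.0], [423.0, 254.0], [383.0, 251.0]]]
[318.32729654 251.36016319]
```

View pics/w2.png

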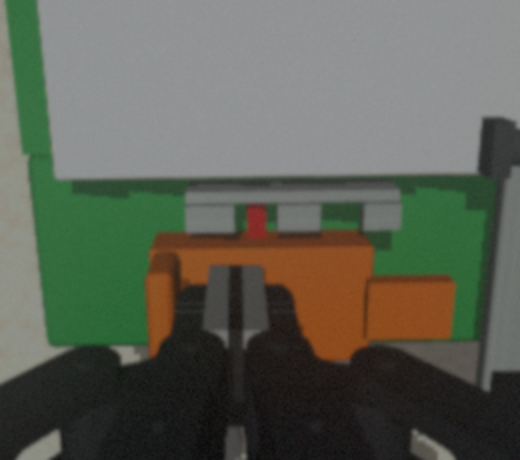

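The crop shows the tongue tip at about (453,310), which means the tab has travelled about 20 mm, dragged along by the tip. The pin's red bar at (257,220) sits in the gap of the rail. A little further to the end stop.

```bash
python3 -m crank '{"translation":[[-1,-0.1,0],[-2,-0.2,0],[-2,-0.2,0]],"rot":[[0,0,0],[0,0,0],[0,0,0]],"jaw":[0,0,0]}'
python3 -m crank '{"translation":[[0,0,3],[0,0,7],[0,0,25],[0,0,45],[0,0,60]],"rot":[[0,0,0],[0,0,0],[0,0,0],[0,0,0],[0,0,0]],"jaw":[0,0,0,0,0]}'
python3 - <<'E'
from h import *
st,f=grab('wrist')
print(np.round(st['ee_pos'],1))
q=(620.6,-1.98,1.679)
print([proj(f,st,c2w(q,[(-78.5,5+t,99.5),(-78.5,55+t,101),(-78.5,55+t,96)])).round(0).tolist() for t in (0,18,20,22)])
cv2.imwrite('pics/w3.png',cv2.resize(f['image'][130:330,200:460,::-1],None,fx=3,fy=3))
E
```

```text
time_s: 6.82
ee_pos: [547.2, -88.9, 96.0]
ee_rot: [[-0.108, 0.994, 0.003], [0.994, 0.108, -0.0], [-0.001, 0.003, -1.0]]
force: [5.6, 0.2, 4.2]
width: -0.1
grasp_force: 3.4
time_s: 7.45
ee_pos: [545.1, -88.7, 156.4]
ee_rot: [[-0.108, 0.994, -0.002], [0.994, 0.108, 0.0], [0.0, -0.002, -1.0]]
force: [0.8, -0.1, 0.1]
width: 0.3
grasp_force: 0.0
[545.1 -88.7 156.4]
[[[430.0, 216.0], [360.0, 217.0], [359.0, 215.0]], [[404.0, 216.0], [334.0, 217.0], [334.0, 215.0]], [[401.0, 216.0], [332.0, 217.0], [331.0, 215.0]], [[399.0, 216.0], [329.0, 217.0], [328.0, 215.0]]]
```

View pics/w3.png

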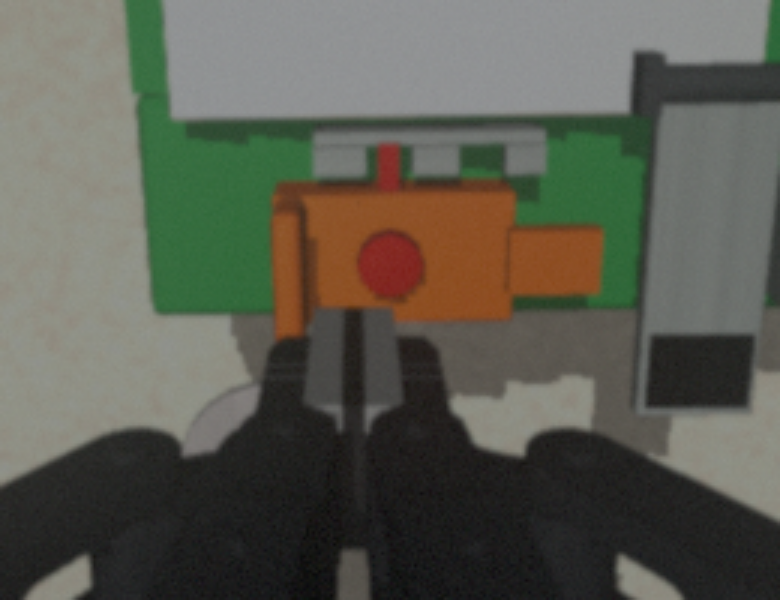

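The crop shows the pin standing round and proud at (390,264), with its bar in the second notch at (389,165), and the tongue tip at (603,262), clear of the latch. Next I tilt and move in front of the nose.

```bash
python3 -m crank '{"translation":[[18.6,-14.5,-5],[37,-29,-10],[56,-43,-15],[74,-58,-20],[93,-72,-26]],"rot":[[0.156,0.017,0],[0.312,0.034,0],[0.468,0.051,0],[0.624,0.068,0],[0.78,0.085,0]],"jaw":[0,0,0,0,0]}'
python3 -m crank '{"translation":[[0,0,0],[0,0,0]],"rot":[[0,0,0],[0,0,0]],"jaw":[0,0]}'
python3 - <<'E'
from h import *
st=status.state(); print(np.round(st['joint_positions'],2))
q=(620.6,-1.98,1.679)
for p in [(-150,0,57),(-114,0,57)]: print((c2w(q,p)[0]-st['ee_pos']).round(1))
R=np.array(st['ee_rot']); print((R2(q[2]).T@R).round(2))
E
```

```text
time_s: 8.12
ee_pos: [639.4, -161.7, 129.9]
ee_rot: [[-0.076, 0.994, -0.076], [0.7, 0.108, 0.706], [0.71, 0.001, -0.704]]
force: [0.4, 0.8, -0.2]
width: 0.1
grasp_force: 0.0
time_s: 8.38
ee_pos: [638.3, -160.3, 129.2]
ee_rot: [[-0.075, 0.994, -0.078], [0.704, 0.108, 0.702], [0.706, -0.002, -0.708]]
force: [-0.4, 1.6, 0.4]
width: 0.1
grasp_force: 0.0
[-0.53  0.83  1.38  0.61  1.49 -0.86]
[ -1.5   9.2 -72.2]
[ -5.4  45.  -72.2]
[[ 0.71  0.    0.71]
 [-0.   -1.    0.  ]
 [ 0.71 -0.   -0.71]]
```

```bash
python3 -m crank '{"translation":[[-1,5,-36],[-1.5,9,-72],[-3.5,27,-72],[-5.4,45,-72],[-5.4,45,-72]],"rot":[[0,0,0],[0,0,0],[0,0,0],[0,0,0],[0,0,0]],"jaw":[0,0,0,0,0]}'
python3 - <<'E'
from h import *
st,f=grab('wrist'); q=(620.6,-1.98,1.679)
print(np.round(R2(q[2]).T@(np.array(st['ee_pos'])-[q[0],q[1],0]),1))
print(proj(f,st,c2w(q,[(-123,0,87.5),(-123,15,93.5),(-123,-15,93.5),(-38,0,93),(-77,-27,96)])).round(0).tolist(),proj(f,st,st['ee_pos']))
cv2.imwrite('pics/w4.png',f['image'][:,:,::-1])
E
```

```text
time_s: 9.0
ee_pos: [634.1, -114.0, 59.8]
ee_rot: [[-0.079, 0.994, -0.077], [0.704, 0.11, 0.701], [0.706, 0.002, -0.709]]
force: [-0.4, 0.2, -0.4]
width: -0.1
grasp_force: 0.0
[-112.9   -1.3   59.8]
[[315.0, 255.0], [278.0, 250.0], [352.0, 250.0], [316.0, 102.0], [372.0, 156.0]] [[318.15019639 252.84773227]]
```

View pics/w4.png

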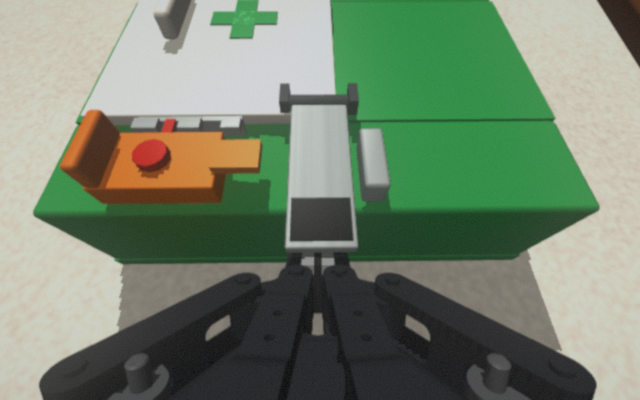

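The picture shows the nose centred at (321,248) directly over the shut fingertips. The tab is clear and the pin is up at (151,154). Lift along an arc.

```bash
python3 -m crank '{"translation":[[-0.2,1.9,6.6],[-0.4,3.8,13],[-0.6,5.6,20],[-0.8,7.5,26],[-1,9.4,33]],"rot":[[0,0,0],[0,0,0],[0,0,0],[0,0,0],[0,0,0]],"jaw":[0,0,0,0,0]}'
python3 -m crank '{"translation":[[-0.2,1.9,7],[-0.4,3.8,14],[-0.6,5.6,21],[-0.8,7.5,28],[-1,9.5,34]],"rot":[[0,0,0],[0,0,0],[0,0,0],[0,0,0],[0,0,0]],"jaw":[0,0,0,0,0]}'
python3 - <<'E'
from h import *
st,f=grab('wrist'); q=(620.6,-1.98,1.679)
print(np.round(R2(q[2]).T@(np.array(st['ee_pos'])-[q[0],q[1],0]),1))
cv2.imwrite('pics/w5.png',f['image'][:,:,::-1])
E
```

```text
time_s: 9.68
ee_pos: [632.9, -107.1, 91.2]
ee_rot: [[-0.076, 0.994, -0.075], [0.704, 0.107, 0.702], [0.706, 0.0, -0.708]]
force: [0.7, -3.0, 0.4]
width: -0.2
grasp_force: 1.4
time_s: 10.3
ee_pos: [631.5, -96.6, 124.9]
ee_rot: [[-0.076, 0.994, -0.077], [0.704, 0.108, 0.702], [0.707, -0.0, -0.708]]
force: [-0.2, -1.0, -2.3]
width: -0.1
grasp_force: 0.7
[-95.3  -0.6 124.9]
```

View pics/w5.png

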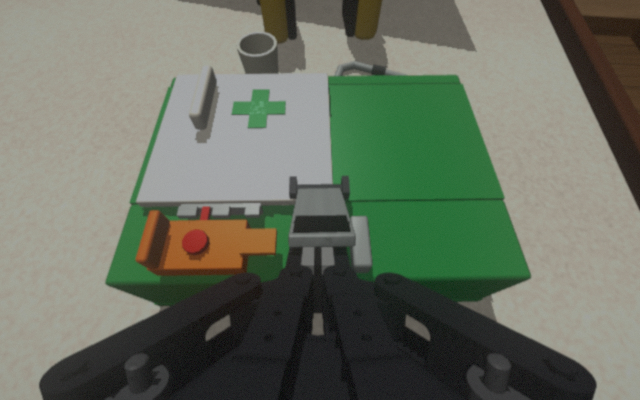

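The latch has come up roughly 45° (its end at (322,240), its hinge at (320,185)) with the fingers under it. Carry on along the arc.

```bash
python3 -m crank '{"translation":[[-0.5,4.2,4],[-0.9,8.4,8],[-1.3,12.6,11],[-1.8,16.8,14],[-2.3,21,16]],"rot":[[0,0,0],[0,0,0],[0,0,0],[0,0,0],[0,0,0]],"jaw":[0,0,0,0,0]}'
python3 -m crank '{"translation":[[-0.5,5,2],[-1,10,3.5],[-1.5,15,5],[-2,20,6],[-2.4,22,6]],"rot":[[0,0,0],[0,0,0],[0,0,0],[0,0,0],[0,0,0]],"jaw":[0,0,0,0,0]}'
python3 - <<'E'
from h import *
st,f=grab('wrist'); q=(620.6,-1.98,1.679)
print(np.round(R2(q[2]).T@(np.array(st['ee_pos'])-[q[0],q[1],0]),1))
cv2.imwrite('pics/w6.png',f['image'][:,:,::-1])
for n in ('side','scene'):
    _,g=grab(n); u=proj(g,st,c2w(q,(-40,0,130)))[0].astype(int); print(n,u)
    cv2.imwrite(f'pics/{n}6.png',cv2.resize(g['image'][u[1]-50:u[1]+50,u[0]-65:u[0]+65,::-1],None,fx=6,fy=6,interpolation=cv2.INTER_CUBIC))
    H=c2w(q,(-38,0,90.5))
    print([(a,proj(g,st,c2w(q,(-38-85*np.cos(a),-15,90.5+85*np.sin(a))))[0].round(0)) for a in (1.2,1.4,1.57,1.7)])
E
```

```text
time_s: 10.98
ee_pos: [629.2, -75.5, 140.7]
ee_rot: [[-0.076, 0.994, -0.077], [0.703, 0.108, 0.702], [0.707, -0.0, -0.708]]
force: [-0.9, -1.8, 0.9]
width: 0.1
grasp_force: 0.9
time_s: 11.6
ee_pos: [626.8, -53.4, 146.6]
ee_rot: [[-0.076, 0.994, -0.077], [0.703, 0.108, 0.703], [0.707, -0.0, -0.708]]
force: [-0.1, -1.4, 1.2]
width: -0.1
grasp_force: 0.8
[-51.8  -0.6 146.6]
side [366 202]
[(1.2, array([383., 193.])), (1.4, array([377., 188.])), (1.57, array([372., 185.])), (1.7, array([368., 183.]))]
scene [290 214]
[(1.2, array([284., 209.])), (1.4, array([290., 203.])), (1.57, array([296., 199.])), (1.7, array([300., 196.]))]
```

View pics/scene6.png

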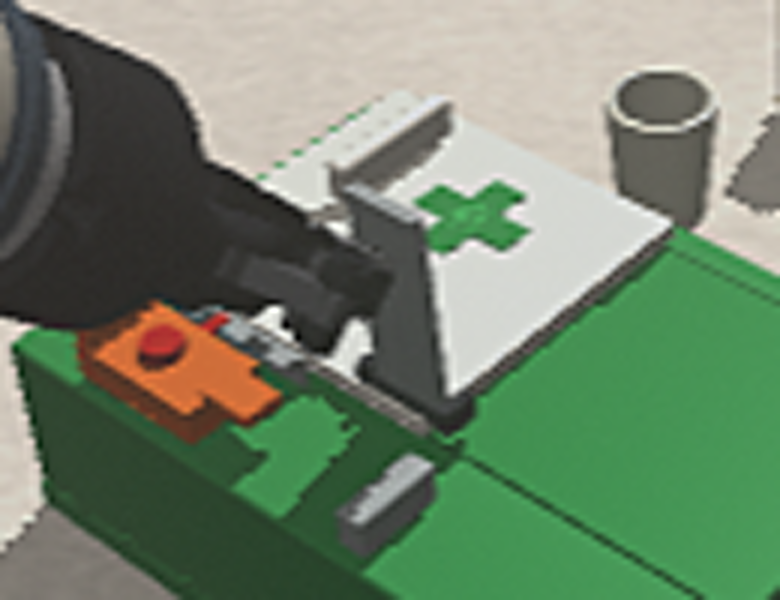

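The scene crop shows the latch almost upright, its end edge from (345,187) to (420,220), which is about 1.5 rad. A last 5.5 mm push takes it just past vertical; then I back off, straighten the tool and go above the door.

```bash
python3 -m crank '{"translation":[[-0.2,2,0],[-0.4,4,0],[-0.6,5.5,0],[-0.6,5.5,0]],"rot":[[0,0,0],[0,0,0],[0,0,0],[0,0,0]],"jaw":[0,0,0,0]}'
python3 -m crank '{"translation":[[0.5,-5,0],[2,-20,5],[5,-45,25],[6,-60,55],[6,-60,75]],"rot":[[0,0,0],[0,0,0],[0,0,0],[0,0,0],[0,0,0]],"jaw":[0,0,0,0,0]}'
python3 - <<'E'
from h import *
st,f=grab('wrist'); q=(620.6,-1.98,1.679)
print(np.round(R2(q[2]).T@(np.array(st['ee_pos'])-[q[0],q[1],0]),1))
print((c2w(q,(50,115,200))[0]-st['ee_pos']).round(1))
_,g=grab('scene'); u=np.array([290,214])
cv2.imwrite('pics/scene7.png',cv2.resize(g['image'][164:264,225:355,::-1],None,fx=6,fy=6,interpolation=cv2.INTER_CUBIC))
E
```

```text
time_s: 12.25
ee_pos: [626.3, -48.2, 146.6]
ee_rot: [[-0.076, 0.994, -0.076], [0.704, 0.108, 0.702], [0.707, -0.0, -0.708]]
force: [0.7, -1.0, 0.8]
width: 0.0
grasp_force: 0.3
time_s: 12.88
ee_pos: [632.9, -110.4, 223.0]
ee_rot: [[-0.076, 0.994, -0.074], [0.704, 0.106, 0.702], [0.706, 0.001, -0.708]]
force: [0.4, 0.6, -0.1]
width: -0.0
grasp_force: 0.0
[-109.1   -0.5  223. ]
[-132.   145.7  -23. ]
```

View pics/scene7.png

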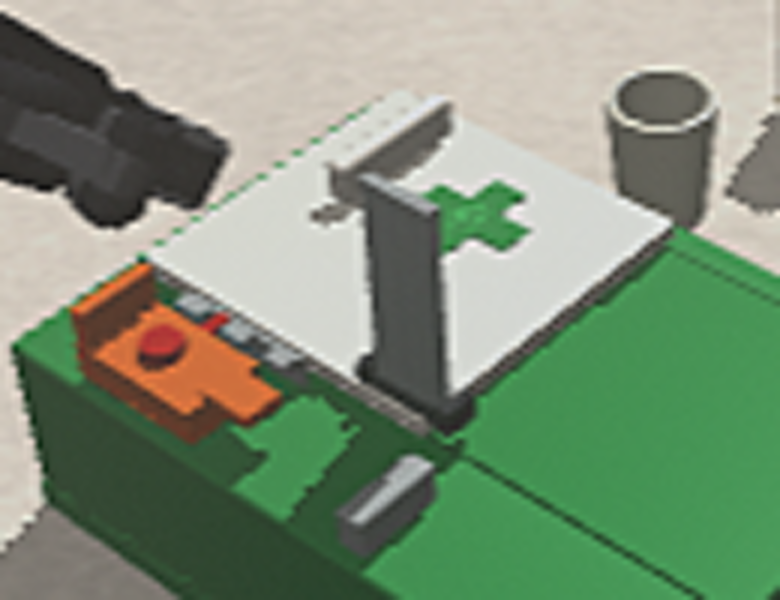

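The latch stands upright on its own, its end at (400,195), and the pin is still up at (160,345). Now to the door ridge.

```bash
python3 -m crank '{"translation":[[-26,29,0],[-53,58,0],[-79,87,0],[-106,117,0],[-132,146,0]],"rot":[[-0.156,-0.017,0],[-0.312,-0.034,0],[-0.468,-0.051,0],[-0.624,-0.068,0],[-0.782,-0.085,0]],"jaw":[0,0,0,0,0]}'
python3 -m crank '{"translation":[[0,0,-40],[0,0,-80],[0,0,-80]],"rot":[[0,0,0],[0,0,0],[0,0,0]],"jaw":[0,0,0]}'
python3 - <<'E'
from h import *
st,f=grab('wrist'); q=(620.6,-1.98,1.679)
print(np.round(R2(q[2]).T@(np.array(st['ee_pos'])-[q[0],q[1],0]),1))
print((c2w(q,(50,115,97))[0]-st['ee_pos']).round(1))
cv2.imwrite('pics/w8.png',f['image'][:,:,::-1])
print(proj(f,st,c2w(q,[(20,100,108),(80,100,108),(20,100,90),(80,100,90)])).round(0).tolist(),proj(f,st,st['ee_pos']))
E
```

```text
time_s: 13.6
ee_pos: [498.9, 38.7, 221.4]
ee_rot: [[-0.108, 0.994, 0.002], [0.994, 0.108, -0.006], [-0.006, 0.001, -1.0]]
force: [-0.1, 1.3, -0.7]
width: -0.2
grasp_force: 0.0
time_s: 13.98
ee_pos: [497.1, 38.3, 138.8]
ee_rot: [[-0.109, 0.994, -0.007], [0.994, 0.109, -0.002], [-0.002, -0.008, -1.0]]
force: [-0.9, -0.7, 0.8]
width: 0.2
grasp_force: 0.0
[ 53.3 118.4 138.8]
[  3.7  -2.9 -41.8]
[[346.0, 277.0], [349.0, 188.0], [344.0, 264.0], [347.0, 182.0]] [[318.33517516 251.36374832]]
```

View pics/w8.png

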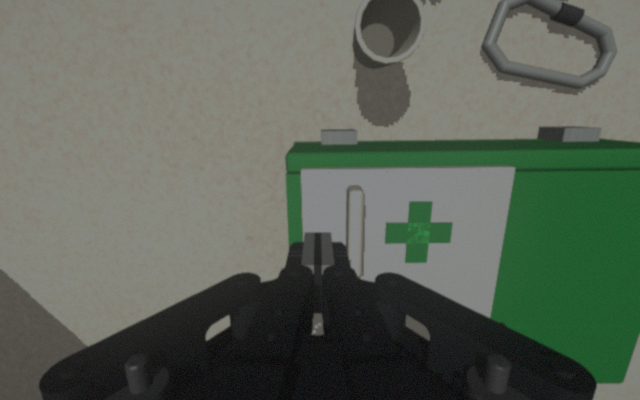

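The ridge's near face is at x 348 from (348,187) down, as predicted, with the fingertips 10 mm short of it. Lower and push.

```bash
python3 -m crank '{"translation":[[0,-1,-22],[0,-2,-42],[0,-2,-43],[5,-1.5,-43],[10,-1,-43]],"rot":[[0,0,0],[0,0,0],[0,0,0],[0,0,0],[0,0,0]],"jaw":[0,0,0,0,0]}'
python3 -m crank '{"translation":[[8,0.9,0],[17,1.8,0],[26,2.8,0],[34,3.7,0],[40,4.3,0]],"rot":[[0,0,0],[0,0,0],[0,0,0],[0,0,0],[0,0,0]],"jaw":[0,0,0,0,0]}'
```

```text
time_s: 14.65
ee_pos: [510.8, 36.6, 99.5]
ee_rot: [[-0.108, 0.994, 0.001], [0.994, 0.108, -0.002], [-0.002, 0.0, -1.0]]
force: [-2.4, -1.3, 2.1]
width: -0.1
grasp_force: 1.3
time_s: 15.28
ee_pos: [550.9, 41.0, 98.5]
ee_rot: [[-0.108, 0.994, 0.0], [0.994, 0.108, -0.002], [-0.002, -0.0, -1.0]]
force: [-2.4, 0.8, 3.7]
width: -0.0
grasp_force: 1.7
```

```bash
python3 -m crank '{"translation":[[9,1,0],[18,2,0],[27,2.9,0],[36,3.9,0],[44,4.8,0]],"rot":[[0,0,0],[0,0,0],[0,0,0],[0,0,0],[0,0,0]],"jaw":[0,0,0,0,0]}'
python3 -m crank '{"translation":[[8,0.9,0],[16,1.7,0],[24,2.6,0],[30,3.2,0],[33,3.6,0]],"rot":[[0,0,0],[0,0,0],[0,0,0],[0,0,0],[0,0,0]],"jaw":[0,0,0,0,0]}'
python3 - <<'E'
from h import *
st=status.state(); q=(620.6,-1.98,1.679)
print(np.round(R2(q[2]).T@(np.array(st['ee_pos'])-[q[0],q[1],0]),1))
E
```

```text
time_s: 15.9
ee_pos: [594.8, 45.8, 98.3]
ee_rot: [[-0.108, 0.994, -0.0], [0.994, 0.108, -0.002], [-0.002, -0.0, -1.0]]
force: [-1.7, 2.5, 1.4]
width: 0.5
grasp_force: 1.4
time_s: 16.52
ee_pos: [627.3, 49.2, 98.4]
ee_rot: [[-0.108, 0.994, -0.001], [0.994, 0.108, -0.002], [-0.002, -0.001, -1.0]]
force: [-7.8, -1.2, 3.1]
width: 0.2
grasp_force: 4.0
[ 50.2 -12.2  98.4]
```

```bash
python3 -m crank '{"translation":[[1,0.1,0],[1,0.1,0],[1,0.1,0]],"rot":[[0,0,0],[0,0,0],[0,0,0]],"jaw":[0,0,0]}'
python3 -m crank '{"translation":[[-5,-0.5,0],[-10,-1,10],[-12,-1,50],[-12,-1,100],[-12,-1,120]],"rot":[[0,0,0],[0,0,0],[0,0,0],[0,0,0],[0,0,0]],"jaw":[0,0,0,0,0]}'
python3 - <<'E'
from h import *
st,f=grab('wrist'); q=(620.6,-1.98,1.679)
cv2.imwrite('pics/w9.png',f['image'][:,:,::-1])
for t in (.115,.12,.125): print(t,proj(f,st,c2w(q,[(20,100-t*1e3,108),(80,100-t*1e3,108),(90,130-t*1e3,90),(-45,130-t*1e3,90)])).round(0).tolist())
E
```

```text
time_s: 16.9
ee_pos: [627.1, 49.3, 98.4]
ee_rot: [[-0.108, 0.994, -0.002], [0.994, 0.108, -0.002], [-0.002, -0.003, -1.0]]
force: [-5.8, 0.7, 2.5]
width: 0.1
grasp_force: 3.1
time_s: 17.52
ee_pos: [618.0, 48.4, 222.8]
ee_rot: [[-0.108, 0.994, 0.006], [0.994, 0.108, -0.002], [-0.002, 0.006, -1.0]]
force: [0.7, -0.1, -0.2]
width: 0.2
grasp_force: 0.0
0.115 [[330.0, 226.0], [331.0, 162.0], [298.0, 148.0], [300.0, 278.0]]
0.12 [[336.0, 226.0], [337.0, 162.0], [303.0, 148.0], [305.0, 278.0]]
0.125 [[341.0, 226.0], [342.0, 162.0], [308.0, 148.0], [310.0, 278.0]]
```

View pics/w9.png

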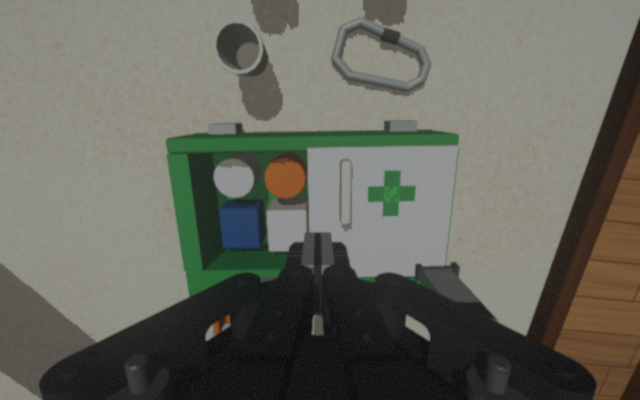

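Run:
```python
from h import *
st,f=grab('wrist'); q=(620.6,-1.98,1.679)
for a in (1.4,1.5,1.6,1.7): print(a,proj(f,st,c2w(q,[(-38-85*np.cos(a),-110,90.5+85*np.sin(a)),(-38-85*np.cos(a),-140,90.5+85*np.sin(a))])).round(0).tolist())
im=f['image'].astype(int)
print(''.join('\n'+' '.join('%3d'%im[y,x].mean() for x in range(440,512,4)) for y in range(268,340,6)))
```

```text
1.4 [[453.0, 341.0], [490.0, 341.0]]
1.5 [[454.0, 333.0], [493.0, 333.0]]
1.6 [[456.0, 324.0], [495.0, 324.0]]
1.7 [[457.0, 314.0], [496.0, 314.0]]

 65  66  65  48  64 138 141 144 140 139 138 138 138 140 138 141 138 138
 75  75  73  72  85 140 135 137 141 140 141 141 139 139 139 137 135 141
 75  74  71  73  76 104 138 141 142 138 139 140 142 141 140 141 141 141
 73  74  73  72  72  72  81 140 138 142 140 140 143 139 141 142 141 138
 72  71  70  75  77  73  73  75 132 140 141 139 138 140 140 141 143 138
 34  34  50  69  73  73  70  70  70  96 140 141 141 139 141 142 141 138
 39  33  37  34  33  35  32  31  33  35  43 139 138 140 140 141 141 138
 33  32  34  34  35  32  31  38  36  28  30  32 114 139 141 141 140 143
 31  31  30  33  31  35  33  31  34  32  34  34  41  78 139 139 141 139
 35  31  30  29  34  31  30  31  35  35  29  31  33  33  63 131 138 140
 33  33  34  33  27  29  33  32  33  25  32  29  30  33  32  28  26  65
 33  36  33  33  32  30  31  30  24  33  25  31  34  27  31  32  34  27
```

The latch's corner at (495,320) corresponds to about 1.6 rad, so it is upright. The door edge at x 308 matches the full 125 mm of travel. Handing in.

```bash
python3 -c "
from workcell import job_done
print(job_done())"
```

```text
the job is handed in; nothing more can be done
None
```

The case is open and handed in: pin up in the second notch, latch upright at about 1.6 rad and door fully open at 125 mm, with the other objects never approached, after about 18 s of robot time; I viewed 12 pictures, two over the limit of 10.

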